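Tip the empty tube rack onto its side for microtubes and line it up with the filled rack

TASK

The empty yellow tube rack stands tall on the bench, set for big tubes; we need it for microtubes. Tip it over by pushing so that it lies flat with its white panel facing up, then push it along the bench until it sits flush against the green filled rack, long side to long side. Only push, gently and with the fingers: do not squeeze, lift or carry the rack, leave the green rack where it stands, and do not disturb the other things on the bench.

Things in the scene. Friction and masses are not known exactly. Their poses are not given: they have to be found in the camera images.
- rack: Empty yellow four-way tube rack, loose, 0.12 to 0.21 kg: 172 mm long (its x), 52 mm thick (y), 95 mm (z), origin at its centre. It starts standing tall, z up, origin 47.5 mm above the bench, four 30 mm holes on top; yellow panel with 8 mm holes on its -y side. Treat it as a solid block. Lying flat it is 52 mm high, y up, origin 26 mm above the bench. Pushed low it slides (friction about 0.6).
- white_panel (a point): Centre of the white panel (172 x 95 mm, thirty-two 12 mm microtube holes), the yellow rack's +y side; axes as the rack's, so y points out of the panel, level at the start and up when done. Pushed high on this panel (60 to 85 mm above the bench) the rack turns about its opposite lower edge and, leaning more than about 0.5 rad, falls over away from the push.
- filled_rack: Green tube rack of the same kind already lying flat, white panel up, loose, 0.27 to 0.42 kg, filled with microtubes whose caps stand 5 mm proud: 172 mm long (its x), 95 mm wide (y), 52 mm high, z up. Origin at the centre of its underside. Its long sides, at y = +47.5 and -47.5 mm, are plain upright faces. It lies 0.24 to 0.36 m to the left or right of the yellow rack.
- media_bottle: Bystander: glass media bottle with a blue cap, diameter 74 mm, 165 mm high, z up, origin at the centre of its underside.
- tip_box: Bystander: closed pipette tip box, green with a clear lid, 88 (x) x 126 (y) x 94 mm high, origin at the centre of its underside.
- freezer_box: Bystander: pink freezer box, 134 x 134 x 50 mm high, origin at the centre of its underside.
- tube50: Bystander: free-standing 50 ml tube with an orange cap, diameter 34 mm, 114 mm high, origin at the centre of its underside.
- marker: Bystander: marker pen lying on the bench, 130 mm long (x), 12 mm thick, white with a blue cap, origin on the bench under its middle.
Mind the look-alikes: they are no part of the job. What is shaped like the rack but black is not meant.

How it is judged:
By the outcome, as a careful person would: the job done as asked, in the order asked, and still so for the second after the job is handed in, with the robot touching nothing.
It also fails if it takes over 51 s, if anything falls off the work surface, if the arm or the gripper's body presses on something with over 40 N, if the wrist force passes 120 N, or if a joint passes its speed limit or range.

ROBOT

A 7-joint arm with a two-finger parallel gripper is mounted at the origin on the work surface. World frame = base frame: x ahead of the robot, y to its left, z up, the work surface at z = 0. Lengths are in m, angles in rad, forces in N, time in s.
With the tool pointing down it reaches from about 0.4 to 0.875 m from the base axis. Payload 6.5 kg.
Tool frame: the origin (TCP) lies between the finger pads; the fingertips stand 11 mm ahead of it and the grasp point (between the pads) lies 8 mm behind it; z points along the fingers, y is the line along which they close (so a half turn about z gives the same grasp; the last joint's range is limited). The gripper opens to 85 mm and grips with 20 to 120 N. Pads are 22 mm wide; open, the fingers measure 114 mm over their backs; the gripper's body (76 mm by 85 mm) begins 54 mm behind the grasp point. The pads swing forward as they close: fully open they stand 13 mm farther back than shut.
Start: joints at [-1.273, 0.536, -0.004, 1.538, 0.003, 1.067, -0.071], TCP at [0.231, 0.607, 0.242] pointing down, gripper open.
Joint ranges: [-2.7, 2.7], [-0.37, 2.16], [-1.27, 1.26], [0.24, 2.4], [-1.31, 4.45], [0.19, 1.91], [-2.76, 2.76]. Speed limits (rad/s): [2.39, 2.39, 3.14, 3.14, 3.14, 3.14, 3.14].

INTERFACE

Orientations are given as a rotation vector (axis times angle).
In Python, from cell import get_state, vision, close_job, spotter gives the robot as it stands. The module is installed in compiled form; this text tells all that it offers.
- The arm moves only by the tool drive_tool, never from a script. Its argument "moves" is a list of rows, each a list of 7 numbers: the turn, a rotation vector about the tool's x, y, z in rad, then the shift along the tool's x, y, z in m, then the finger opening in m, from 0 to 0.0854. A call has 1 to 10 rows; each row shifts and turns the commanded pose from where the row before left it, along the tool's axes as they then stand; what a row does not reach is not made up. A row lasts 1/12 s, in which the tool goes at most 41.7 mm and 7.16 degrees, less where a joint would pass 70% of its speed; a pose out of reach is approached as far as the arm can. A call with a gripper value outside its range is refused whole. The fingers move at their own pace and stop on an object; "grip_force" is the grip in N (left out, the last holds). Time passes only in rows, so rows that do not move let the fingers close. It gives the time, the measured TCP pose, the force, the opening and the grip force at its end, in the units of the state.
- get_state(): the state, without advancing time (a new reading comes with each control period).
- vision.get_image(name): name is "scene" or "top" or "wrist"; returns a dict with "color" (384x512x3 uint8, red, green, blue), "intrinsics" (3x3 intrinsics, pixels), "world_to_cam" (4x4, takes a point from world to camera coordinates). Camera axes: x right, y down, z forward; pixel columns grow to the right and rows downward; lengths in m; the calibration is good to about 2 mm. A picture is of the moment at which its call begins. There is no depth.
- close_job(): hands the job in; it is judged then, once.
Trained networks look in the newest picture that a camera, given by its name, has taken for a name from the list of things; names that differ only in an ending like _2 or _b are one class to them, and where a whole thing is asked for, a point or a joint stands for the part that bears it (a point fixed in the world has none). Each returns a list of dicts, best first, with "score" (0 to 1); they miss things now and then, are a little off and sometimes report something else, mostly with a low value. They report only what shows in the picture. A call takes as long as a camera call. They do not tell look-alikes from the thing itself.
- spotter.find_in(camera, target): "bbox" ([left, top, right, bottom] in pixels, round what is visible of it).
The state is a dict: "t": time; "joints": joint angles; "dq": joint speeds; "joint_torque": joint torques, N m; "eef_pos": TCP position; "tool_rot": TCP orientation; "wrist_force": force on the tool from outside, world axes, zero at the start; "wrist_torque": the same for the moment, N m; "finger_gap": finger opening in m; "grasp_force": force on a finger pad.
Only numpy, scipy, OpenCV 4.12 (cv2) and the standard library are available. Lean on these libraries where they do the work, as an engineer would, in place of code of your own. Each camera call takes 0.05 s, during which the arm holds its last target. There are 200 camera calls.

## Working session

There is one attempt and no reset: what is moved stays moved. The work goes in short steps, Python scripts to look and compute and a tool call to move; the robot and the scene stay as the last step left them, time stands still between calls to the robot, and variables do not carry over. Pictures are saved under pics/ and viewed, at most 13 in all, crops included, and the job is handed in when it is done.

Besides the shell and the picture viewer there is one more tool, called after "Request:" by a JSON object that holds its "method" and its "body". drive_tool: Moves the arm, as the interface text tells. Its arguments: {"type":"object","properties":{"moves":{"type":"array","items":{"type":"array","items":{"type":"number"}}},"grip_force":{"type":"number"}},"required":["moves"]}

```bash
mkdir -p pics; cat > h.py <<'E'
import numpy as np, cv2
from cell import get_state, vision, close_job, spotter
def ray(im,u,v,z):
    K=np.array(im["intrinsics"]);T=np.array(im["world_to_cam"]);R=T[:3,:3];c=-R.T@T[:3,3]
    d=R.T@np.linalg.inv(K)@np.array([u,v,1.]); return c+d*(z-c[2])/d[2]
def proj(im,p):
    K=np.array(im["intrinsics"]);T=np.array(im["world_to_cam"]);q=K@(T[:3,:3]@np.array(p)+T[:3,3]);return q[:2]/q[2]
def save(im,n): cv2.imwrite("pics/"+n+".png",im["color"][:,:,::-1])
E
python3 - <<'E'
from h import *
import pickle
ims={}
for c in("top","scene"):
    im=vision.get_image(c);ims[c]=im
    T=np.array(im["world_to_cam"]);print(c,-T[:3,:3].T@T[:3,3])
    for t in("rack","white_panel","filled_rack","media_bottle","tip_box","freezer_box","tube50","marker"):
        print(c,t,[(np.round(d["bbox"]).astype(int).tolist(),round(d["score"],2)) for d in spotter.find_in(c,t)[:3]])
pickle.dump(ims,open("ims.pkl","wb"))
a=np.vstack([ims["top"]["color"],ims["scene"]["color"]])
cv2.imwrite("pics/a.png",cv2.resize(ims["top"]["color"],(800,600))[:,:,::-1])
save(ims["scene"],"b")
s=get_state();print(s)
E
```

```text
top [0.32226171 0.07327405 1.1908382 ]
top rack [([202, 173, 229, 250], 0.89), ([62, 121, 143, 170], 0.66)]
top white_panel [([200, 175, 229, 252], 0.84), ([62, 119, 143, 166], 0.7), ([168, 272, 196, 319], 0.21)]
top filled_rack [([317, 164, 361, 237], 0.57)]
top media_bottle [([270, 77, 306, 124], 0.69)]
top tip_box [([154, 96, 209, 139], 0.59), ([199, 171, 228, 251], 0.21)]
top freezer_box [([366, 93, 422, 153], 0.66)]
top tube50 [([240, 94, 253, 116], 0.68)]
top marker [([164, 270, 197, 316], 0.48)]
scene [ 1.31829985 -0.13961135  1.09865379]
scene rack [([272, 143, 304, 201], 0.9), ([363, 167, 423, 218], 0.63)]
scene white_panel [([363, 165, 422, 219], 0.9), ([272, 141, 301, 203], 0.8)]
scene filled_rack [([177, 178, 218, 233], 0.81)]
scene media_bottle [([240, 238, 274, 283], 0.85)]
scene tip_box [([313, 198, 367, 253], 0.67)]
scene freezer_box [([129, 250, 183, 306], 0.98)]
scene tube50 [([285, 237, 298, 262], 0.65)]
scene marker [([288, 124, 296, 146], 0.56)]
{'t': 0.9, 'joints': array([-1.27320475,  0.53640473, -0.00438372,  1.53791102,  0.0026283 ,
        1.06731062, -0.07118533]), 'dq': array([-0.00062085,  0.00078731, -0.00072305, -0.00139853,  0.00145531,
        0.00097791, -0.0001346 ]), 'joint_torque': array([ 4.67986592e-05, -5.83327210e+01,  1.04867309e+00, -2.59440082e+01,
        1.26018911e-02,  1.70578900e-03, -1.05202556e-06]), 'eef_pos': array([0.2312942 , 0.60743853, 0.24228268]), 'tool_rot': array([ 5.68207390e-01,  3.08972138e+00, -5.46183249e-05]), 'wrist_force': array([-0.48084936, -0.53951733,  0.64101628]), 'wrist_torque': array([-0.00582279, -0.01510362,  0.0022751 ]), 'grasp_force': 0.0, 'finger_gap': 0.08558205917767903}
```

View pics/a.png

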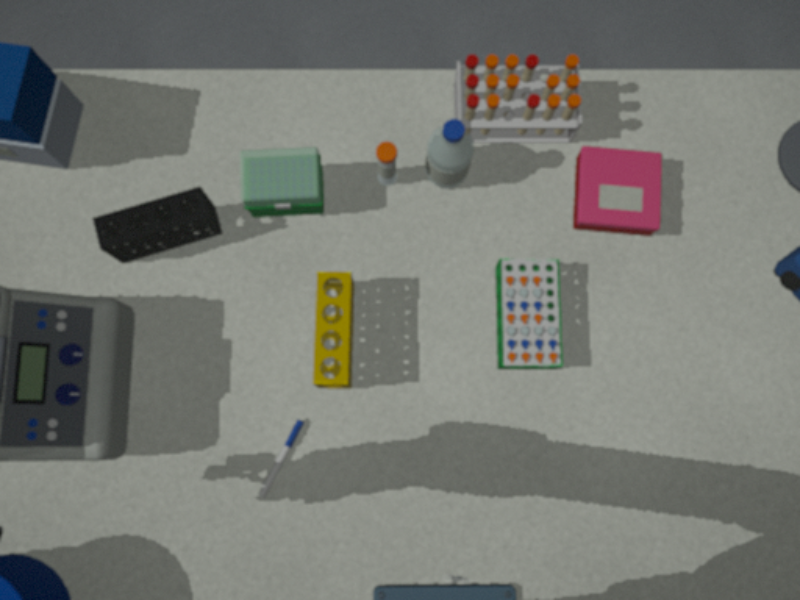

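View pics/b.png

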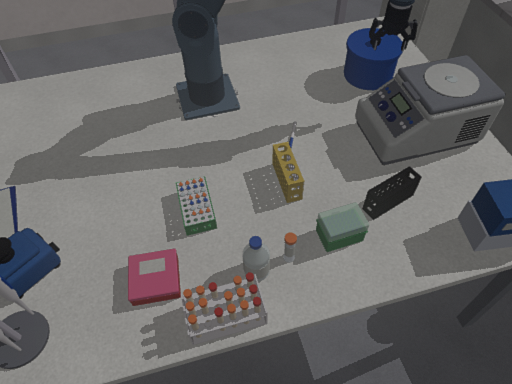

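```bash
python3 - <<'E'
from h import *
import pickle
ims=pickle.load(open("ims.pkl","rb"))
a=cv2.resize(ims["scene"]["color"][130:215,250:330],None,fx=5,fy=5,interpolation=3)
b=cv2.resize(ims["top"]["color"][160:260,180:280],None,fx=4,fy=4,interpolation=3)
o=np.zeros((430,800,3),np.uint8);o[:425,:400]=a;o[:400,400:]=b
cv2.imwrite("pics/c.png",o[:,:,::-1])
im=ims["top"]
hsv=cv2.cvtColor(im["color"],cv2.COLOR_RGB2HSV)
m=cv2.inRange(hsv,(20,150,80),(32,255,255)); m[:,:190]=0;m[:,280:]=0;m[:165]=0;m[260:]=0
c=max(cv2.findContours(m,0,2)[0],key=cv2.contourArea)
r=cv2.minAreaRect(c);bp=cv2.boxPoints(r);print(r)
for p in bp:print("top z.095",ray(im,*p,.095)[:2])
# green rack
g=(hsv[:,:,1]>0)
for n,(u,v) in {"g_tl":(318,165),"g_tr":(358,166),"g_br":(361,234),"g_bl":(319,234)}.items():print(n,ray(im,u,v,.052)[:2])
for n,u,v,z in(("marker",187,270,.006),("markerb",168,318,.006),("black",140,130,.0),("tip_bl",158,137,0),("tip_br",205,136,.0),("tube",248,115,0),("bottle",287,120,0)):print(n,ray(im,u,v,z)[:2])
E
```

```text
((213.11758422851562, 210.3988494873047), (22.705322265625, 73.37589263916016), 2.009553909301758)
top z.095 [0.40784715 0.19454735]
top z.095 [0.58254388 0.19145838]
top z.095 [0.58040343 0.13722048]
top z.095 [0.40573671 0.14192776]
g_tl [ 0.61318432 -0.09062069]
g_tr [ 0.61028485 -0.19076625]
g_br [ 0.4399056 -0.190103 ]
g_bl [ 0.44040048 -0.08779329]
marker [0.35721291 0.23684367]
markerb [0.24205016 0.28040539]
black [0.72328356 0.37007064]
tip_bl [0.70387261 0.32194369]
tip_br [0.70631397 0.19824906]
tube [0.76444786 0.08464224]
bottle [ 0.75022643 -0.01918125]
```

View pics/c.png

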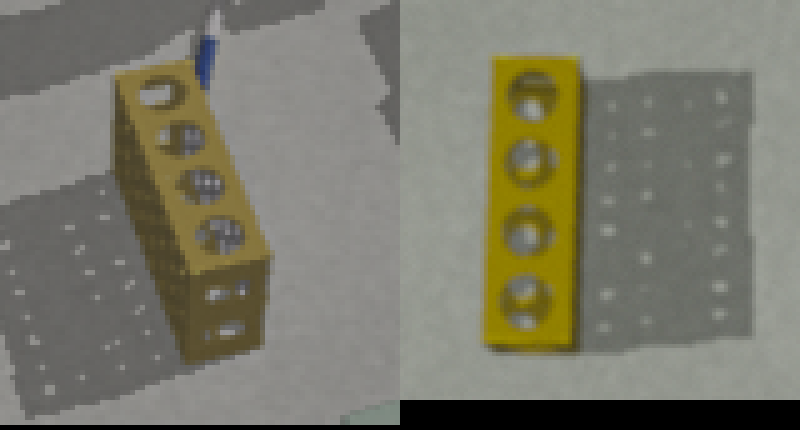

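The left crop shows the face toward the green rack is yellow with small holes, so the white panel faces away from it (world +y, left).

Candidates in the top picture (800 px scale):
- yellow rack, (333,330)
- black look-alike, (158,225)
- white tube stand, (520,95)
- green filled rack, (530,314)

I choose the yellow rack at (333,330). I'll push it from the left at height. It runs x .407–.582 and y .140–.194, and the sizes check.

Request:
{"method": "drive_tool", "body": {"moves": [[0,0,0,0,0,-0.04,0.085],[0,0,0,0,0,-0.04,0.085],[0,0,0,-0.033,-0.02,0,0.085],[0,0,0,-0.033,-0.02,0,0.085],[0,0,0,-0.033,-0.02,0,0.085],[0,0,0,-0.033,-0.02,0,0.085],[0,0,0,-0.033,-0.02,0,0.085],[0,0,0,-0.033,-0.02,0,0.085],[0,0,0,-0.033,-0.02,0,0.085],[0,0,0,-0.033,-0.02,0,0.085]]}}

```text
t: 1.73
eef_pos: [0.422, 0.3624, 0.3226]
tool_rot: [0.568, 3.09, 0.001]
wrist_force: [1.5, 0.0, 0.8]
finger_gap: 0.0847
grasp_force: 0.0
```

Request:
{"method": "drive_tool", "body": {"moves": [[0,0,0,-0.033,-0.02,0,0.085],[0,0,0,-0.033,-0.02,0,0.085],[0,0,0,-0.033,-0.02,0,0.085],[0,0,0.12,0,0,0,0.085],[0,0,0.12,0,0,0,0.085],[0,0,0.12,0,0,0,0.085],[0,0,0.12,0,0,0,0.085],[0,0,0.12,0,0,0,0.085],[0,0,0.12,0,0,0,0.085],[0,0,0.12,0,0,0,0.085]]}}

```text
t: 2.57
eef_pos: [0.4922, 0.2727, 0.3224]
tool_rot: [-1.786, -2.584, -0.0]
wrist_force: [1.2, -0.3, 0.3]
finger_gap: 0.0847
grasp_force: 0.0
```

Request:
{"method": "drive_tool", "body": {"moves": [[0,0,0.12,0,0,0,0.085],[0,0,0.12,0,0,0,0.085],[0,0,0.12,0,0,0,0.085],[0,0,0.027,0,0,0.04,0.085],[0,0,0,0,0,0.04,0.085],[0,0,0,0,0,0.04,0.085],[0,0,0,0,0,0,0.085]]}}

```text
t: 3.15
eef_pos: [0.4876, 0.2705, 0.1956]
tool_rot: [-2.241, -2.198, 0.019]
wrist_force: [-1.4, -0.4, -0.7]
finger_gap: 0.0847
grasp_force: 0.0
```

Request:
{"method": "drive_tool", "body": {"moves": [[0,0,0,0,0.006,0.039,0.085],[0,0,0,0,0,0.039,0.085],[0,0,0,0,0,0.038,0.085],[0,0,0,-0.025,0,0,0.085],[0,0,0,-0.025,0,0,0.085],[0,0,0,0,0,0,0.085]]}}

```text
t: 3.65
eef_pos: [0.4984, 0.217, 0.0872]
tool_rot: [2.248, 2.191, -0.004]
wrist_force: [0.3, 0.1, -0.4]
finger_gap: 0.0847
grasp_force: 0.0
```

```bash
python3 - <<'E'
from h import *
s=get_state();print(s["eef_pos"],s["wrist_force"],s["joints"])
im=vision.get_image("scene")
cv2.imwrite("pics/d.png",cv2.resize(im["color"][100:260,170:380],None,fx=3.6,fy=3.6,interpolation=2)[:,:,::-1])
E
```

```text
[0.49837557 0.21702518 0.0871966 ] [ 0.27068667  0.14730528 -0.4342356 ] [-0.70929741  0.59724094  0.27960129  1.93631095 -0.25632356  0.64411379
 -0.29495339]
```

View pics/d.png

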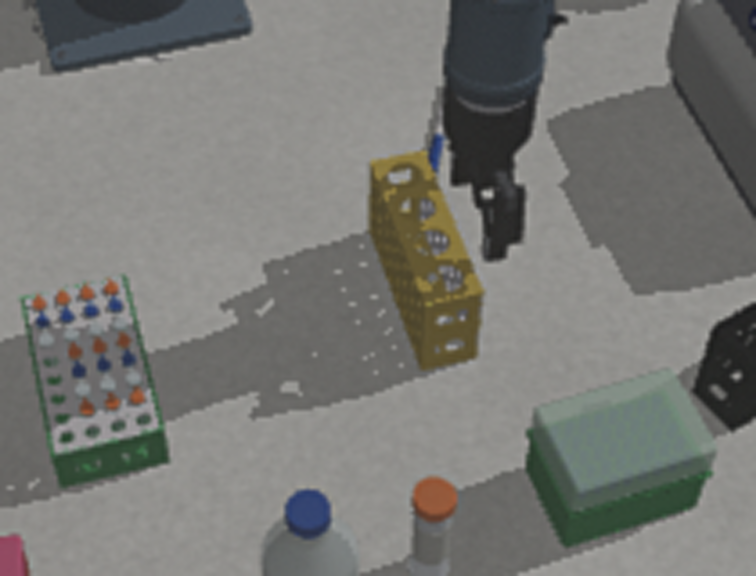

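The fingers stand clear beside the white panel, right at mid-height. The rack is untouched at about (430,260) in the crop.

Request:
{"method": "drive_tool", "body": {"moves": [[0,0,0,-0.004,0,0.004,0.085],[0,0,0,-0.004,0,0,0.085],[0,0,0,-0.004,0,0,0.085],[0,0,0,-0.004,0,0,0.085],[0,0,0,-0.004,0,0,0.085],[0,0,0,-0.004,0,0,0.085],[0,0,0,-0.004,0,0,0.085],[0,0,0,-0.004,0,0,0.085],[0,0,0,0,0,0,0.085]]}}

```text
t: 4.45
eef_pos: [0.4967, 0.1894, 0.0823]
tool_rot: [2.244, 2.198, -0.001]
wrist_force: [0.0, 0.6, 0.7]
finger_gap: 0.0852
grasp_force: 0.2
```

```bash
python3 - <<'E'
from h import *
s=get_state();print(s["eef_pos"],s["wrist_force"])
im=vision.get_image("scene")
cv2.imwrite("pics/e.png",cv2.resize(im["color"][120:220,240:340],None,fx=4,fy=4,interpolation=2)[:,:,::-1])
E
```

```text
[0.4966737  0.18935903 0.08229566] [0.02729788 0.629806   0.65822735]
```

View pics/e.png

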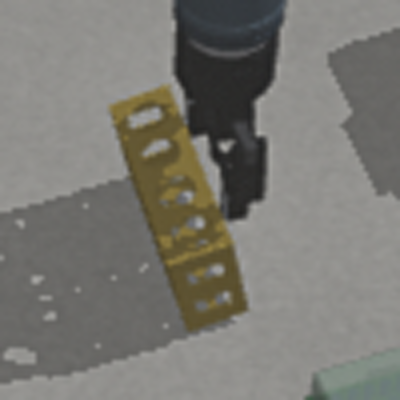

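The rack is turning about its far lower edge as intended, so I'll keep pushing.

Request:
{"method": "drive_tool", "body": {"moves": [[0,0,0,-0.004,0,0,0.085],[0,0,0,-0.004,0,0,0.085],[0,0,0,-0.004,0,0,0.085],[0,0,0,-0.004,0,0,0.085],[0,0,0,-0.004,0,0,0.085],[0,0,0,-0.003,0,0,0.085],[0,0,0,0,0,0,0.085],[0,0,0,0,0,0,0.085],[0,0,0,0,0,0,0.085]]}}

```text
t: 5.25
eef_pos: [0.4961, 0.1678, 0.0823]
tool_rot: [-2.243, -2.199, -0.0]
wrist_force: [-0.0, -0.0, -0.5]
finger_gap: 0.0851
grasp_force: 0.0
```

```bash
cat >> h.py <<'E'
def quad(im,mask,win):
    m=np.zeros_like(mask);a,b,c,d=win;m[c:d,a:b]=mask[c:d,a:b]
    m=cv2.morphologyEx(m,cv2.MORPH_CLOSE,np.ones((7,7)))
    c=max(cv2.findContours(m,0,2)[0],key=cv2.contourArea);return cv2.boxPoints(cv2.minAreaRect(c))
E
python3 - <<'E'
from h import *
import pickle
im=vision.get_image("top");pickle.dump(im,open("t2.pkl","wb"))
cv2.imwrite("pics/f.png",cv2.resize(im["color"][150:260,180:380],None,fx=4,fy=4,interpolation=2)[:,:,::-1])
E
```

```text
(no output)
```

View pics/f.png

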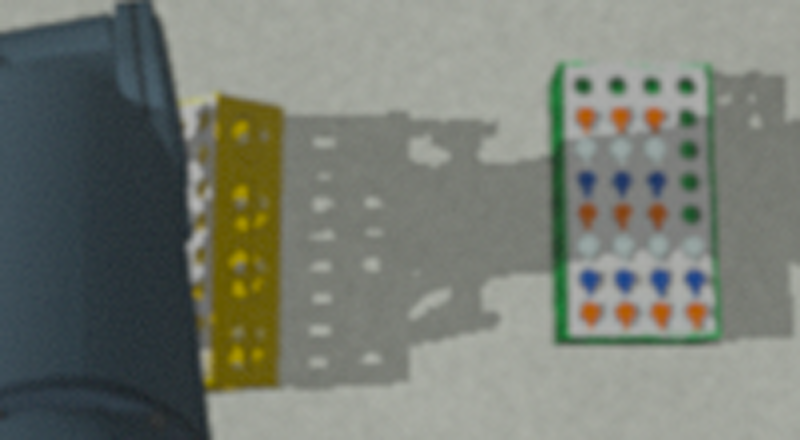

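The rack is leaning past halfway and the white panel is starting to show at the left of the crop (195,250). I'll give it a little more push.

Request:
{"method": "drive_tool", "body": {"moves": [[0,0,0,-0.004,0,0,0.085],[0,0,0,-0.004,0,0,0.085],[0,0,0,0,0,0,0.085],[0,0,0,0,0,0,0.085],[0,0,0,0.02,0,0,0.085],[0,0,0,0.04,0,0,0.085],[0,0,0,0.04,0,-0.03,0.085],[0,0,0,0.04,0,-0.04,0.085],[0,0,0,0,0,0,0.085]]}}

```text
t: 6.05
eef_pos: [0.5002, 0.2922, 0.1416]
tool_rot: [-2.233, -2.207, -0.018]
wrist_force: [0.9, 1.6, 0.3]
finger_gap: 0.0849
grasp_force: 0.0
```

```bash
python3 - <<'E'
from h import *
import pickle
im=vision.get_image("top");pickle.dump(im,open("t3.pkl","wb"))
cv2.imwrite("pics/g.png",cv2.resize(im["color"][150:260,180:380],None,fx=4,fy=4,interpolation=2)[:,:,::-1])
E
```

```text
(no output)
```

View pics/g.png

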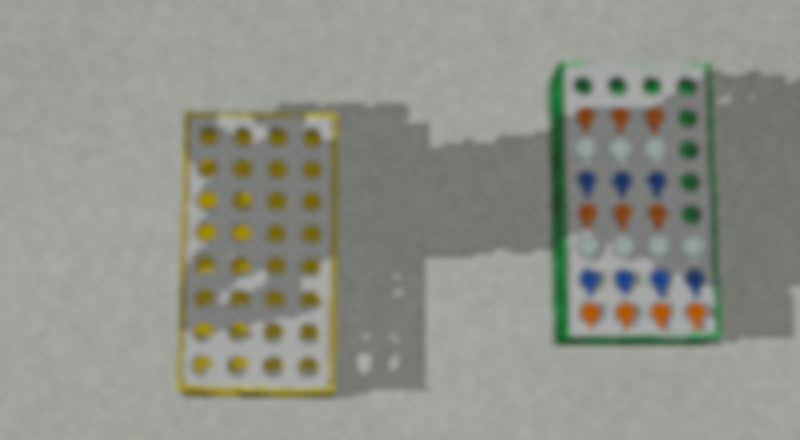

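The rack lies flat with the white panel up. Crop corners are about (188,114), (337,114), (334,393) and (181,392); green is about (560,64), (712,66), (719,340) and (566,340).

```bash
python3 - <<'E'
from h import *
import pickle
im=pickle.load(open("t3.pkl","rb"))
hsv=cv2.cvtColor(im["color"],cv2.COLOR_RGB2HSV)
def fit(name,pts):
    P=np.array([ray(im,(x+.5)/4-.5+180,(y+.5)/4-.5+150,.052)[:2] for x,y in pts])
    tl,tr,br,bl=P;ax=(tl+tr-bl-br)/2
    print(name,P.round(4).tolist(),"c",P.mean(0).round(4),"len",np.linalg.norm(ax).round(4),"wid",np.linalg.norm((tl+bl-tr-br)/2).round(4),"deg",np.degrees(np.arctan2(ax[1],ax[0])).round(2))
fit("Y",[(186,113),(338,113),(335,394),(180,392)])
fit("G",[(563,64),(713,66),(720,342),(566,342)])
# colour edges: yellow mask rect, green left outer edge
m=cv2.inRange(hsv,(18,110,60),(34,255,255));q=quad(im,m,(215,275,170,255));print("Yrect",[ray(im,*p,.052)[:2].round(4).tolist() for p in q])
# green right edge and left upper edge per row
for v in range(172,232,10):
    row=hsv[v,310:370].astype(int);g=np.where((row[:,0]>50)&(row[:,0]<80)&(row[:,1]>90))[0]+310;print(v,g.tolist())
E
```

```text
Y [[0.581, 0.1387], [0.5807, 0.0444], [0.4069, 0.0477], [0.4086, 0.1411]] c [0.4943 0.093 ] len 0.1731 wid 0.0939 deg -0.94
G [[0.6116, -0.0965], [0.61, -0.1904], [0.4372, -0.1866], [0.4376, -0.0929]] c [ 0.5241 -0.1416] len 0.1734 wid 0.0938 deg -1.23
Yrect [[0.5807, 0.1415], [0.5804, 0.0472], [0.4072, 0.0486], [0.4077, 0.1402]]
172 [318, 319, 325, 326, 333, 334, 335, 342, 343, 350, 351, 352]
182 [319, 320]
192 [319, 320]
202 [319, 320, 351, 352, 353]
212 [319, 320]
222 [319, 320, 321]
```

Request:
{"method": "drive_tool", "body": {"moves": [[0,0,0.121,0,0,0,0.05],[0,0,0.121,0,0,0,0.05],[0,0,0.121,0,0,0,0.05],[0,0,0.121,0,0,0,0.05],[0,0,0.121,0,0,0,0.05],[0,0,0.121,0,0,0,0.05],[0,0,0.121,0,0,0,0.05],[0,0,0.121,0,0,0,0.05],[0,0,0.121,0,0,0,0.05],[0,0,0.121,0,0,0,0.05]]}}

```text
t: 6.93
eef_pos: [0.4982, 0.281, 0.1362]
tool_rot: [3.097, 0.521, -0.001]
wrist_force: [-0.4, 0.1, -0.5]
finger_gap: 0.0498
grasp_force: 0.0
```

Request:
{"method": "drive_tool", "body": {"moves": [[0,0,0.121,0,0,0,0.05],[0,0,0.121,0,0,0,0.05],[0,0,0.121,0,0,0,0.05],[0,0,0,-0.02,0.033,0,0.05],[0,0,0,-0.02,0.033,0,0.05],[0,0,0,-0.02,0.033,0,0.05],[0,0,0,-0.02,0.033,0,0.05],[0,0,0,-0.02,0.033,0,0.05],[0,0,0,-0.02,0.033,0,0.05],[0,0,0,0,0,0,0.05]]}}

```text
t: 7.77
eef_pos: [0.3678, 0.0808, 0.1357]
tool_rot: [3.14, -0.048, -0.011]
wrist_force: [0.2, -0.7, -0.0]
finger_gap: 0.0501
grasp_force: 0.0
```

Request:
{"method": "drive_tool", "body": {"moves": [[0,-0.117,0,0,0,0,0.05],[0,-0.117,0,0,0,0,0.05],[0,-0.117,0,0,0,0,0.05],[0,0,0,0,0,0,0.05]]}}

```text
t: 8.1
eef_pos: [0.3766, 0.0861, 0.1355]
tool_rot: [-3.09, 0.037, 0.554]
wrist_force: [-0.4, 0.1, -0.5]
finger_gap: 0.0499
grasp_force: 0.0
```

Request:
{"method": "drive_tool", "body": {"moves": [[0,0,0,0.009,-0.003,0.029,0.05],[0,0,0,0.009,-0.003,0.029,0.05],[0,0,0,0.009,-0.003,0.029,0.05],[0,0,0,0,0,0,0.05],[0,0,0,0,0,0,0.05]]}}

```text
t: 8.52
eef_pos: [0.3683, 0.0952, 0.0457]
tool_rot: [-3.091, 0.036, 0.551]
wrist_force: [-0.7, 0.7, 0.9]
finger_gap: 0.0498
grasp_force: 0.0
```

Request:
{"method": "drive_tool", "body": {"moves": [[0,0,0,0.0055,0,-0.002,0.05],[0,0,0,0.0055,0,-0.002,0.05],[0,0,0,0.0055,0,-0.002,0.05],[0,0,0,0.0055,0,-0.002,0.05],[0,0,0,0.0055,0,-0.002,0.05],[0,0,0,0.0055,0,-0.002,0.05],[0,0,0,0.0055,0,-0.002,0.05],[0,0,0,0.0055,0,-0.002,0.05],[0,0,0,0.0055,0,-0.002,0.05],[0,0,0,0,0,0,0.05]]}}

```text
t: 9.35
eef_pos: [0.4215, 0.0949, 0.0464]
tool_rot: [-3.088, 0.035, 0.554]
wrist_force: [-4.9, 0.1, 7.1]
finger_gap: 0.0501
grasp_force: 3.5
```

```bash
python3 - <<'E'
from h import *
import pickle
im=vision.get_image("top");pickle.dump(im,open("t4.pkl","wb"))
hsv=cv2.cvtColor(im["color"],cv2.COLOR_RGB2HSV)
m=cv2.inRange(hsv,(18,110,60),(34,255,255))
v,u=np.where(m[140:260,205:300]>0);print(v.min()+140,v.max()+140,u.min()+205,u.max()+205)
q=[(u.min()+205,v.min()+140),(u.max()+205,v.min()+140)]
print([ray(im,*p,.052)[:2].round(4) for p in q])
# same measure in t3
im=pickle.load(open("t3.pkl","rb"));m=cv2.inRange(cv2.cvtColor(im["color"],cv2.COLOR_RGB2HSV),(18,110,60),(34,255,255))
v,u=np.where(m[140:260,205:300]>0);print(v.min()+140,u.min()+205,u.max()+205,ray(im,u.min()+205,v.min()+140,.052))
print(get_state()["eef_pos"])
E
```

```text
188 237 236 264
[array([0.5553, 0.1142]), array([0.555 , 0.0449])]
178 225 263 [0.58068386 0.14151793 0.052     ]
[0.42146994 0.09491167 0.04632045]
```

```bash
python3 - <<'E'
from h import *
im=vision.get_image("scene")
cv2.imwrite("pics/h.png",cv2.resize(im["color"][90:240,160:320],None,fx=4,fy=4,interpolation=2)[:,:,::-1])
E
```

```text
(no output)
```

View pics/h.png

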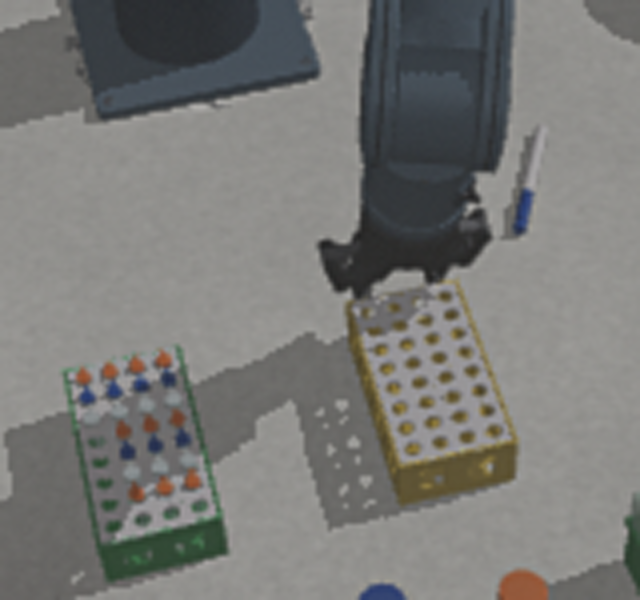

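The rack lies flat and has slid along; the fingers touch only its near end. Next I'll measure the front corners of both racks.

```bash
python3 - <<'E'
from h import *
import pickle
im=pickle.load(open("ims.pkl","rb"))["scene"]
for n,x,y in(("Yl",394,469),("Yr",517,438),("Yback",457,283),("Gl",104,545),("Gr",226,515)):print(n,ray(im,160+x/4,90+y/4,.052)[:2].round(4))
E
```

```text
Yl [0.6063 0.0416]
Yr [0.6051 0.1401]
Yback [0.4407 0.1422]
Gl [ 0.6117 -0.1819]
Gr [ 0.6112 -0.0898]
```

Request:
{"method": "drive_tool", "body": {"moves": [[0,0,0,0.003,0,-0.001,0.05],[0,0,0,0.003,0,-0.001,0.05],[0,0,0,0.003,0,-0.001,0.05],[0,0,0,0,0,0,0.05],[0,0,0,-0.012,0,0.004,0.05],[0,0,0,-0.03,0,0,0.05],[0,0,0,-0.005,0,-0.03,0.05],[0,0,0,-0.012,0,-0.035,0.05],[0,0,0,-0.012,0,-0.035,0.05],[0,0,0,0,0,0,0.05]]}}

```text
t: 10.28
eef_pos: [0.4021, 0.0955, 0.165]
tool_rot: [-3.089, 0.035, 0.534]
wrist_force: [1.3, 0.2, -0.7]
finger_gap: 0.0502
grasp_force: 0.0
```

Request:
{"method": "drive_tool", "body": {"moves": [[0,0.117,0,0,0,0,0.08],[0,0.117,0,0,0,0,0.08],[0,0.117,0,0,0,0,0.08],[0,0,0,0.02,-0.033,0,0.085],[0,0,0,0.02,-0.033,0,0.085],[0,0,0,0.02,-0.033,0,0.085],[0,0,0,0.02,-0.033,0,0.085],[0,0,0,0.02,-0.02,0,0.085],[0,0,0,0.02,-0.015,0,0.085],[0,0,0,0,0,0,0.085]]}}

```text
t: 11.12
eef_pos: [0.5256, 0.2638, 0.1604]
tool_rot: [-3.14, 0.029, -0.007]
wrist_force: [0.8, -0.2, 0.5]
finger_gap: 0.0849
grasp_force: 0.0
```

Request:
{"method": "drive_tool", "body": {"moves": [[0,0,-0.121,0,0,0,0.085],[0,0,-0.121,0,0,0,0.085],[0,0,-0.121,0,0,0,0.085],[0,0,-0.121,0,0,0,0.085],[0,0,-0.121,0,0,0,0.085],[0,0,-0.121,0,0,0,0.085],[0,0,-0.121,0,0,0,0.085],[0,0,-0.121,0,0,0,0.085],[0,0,-0.121,0,0,0,0.085],[0,0,-0.121,0,0,0,0.085]]}}

```text
t: 11.95
eef_pos: [0.5221, 0.2591, 0.1602]
tool_rot: [2.599, 1.765, 0.0]
wrist_force: [-0.5, -0.8, 0.8]
finger_gap: 0.0851
grasp_force: 0.0
```

Request:
{"method": "drive_tool", "body": {"moves": [[0,0,-0.121,0,0,0,0.085],[0,0,-0.121,0,0,0,0.085],[0,0,-0.121,0,0,0,0.085],[0,0,0,0,0,0,0.085],[0,0,0,0,0,0,0.085]]}}

```text
t: 12.37
eef_pos: [0.5221, 0.2593, 0.1601]
tool_rot: [2.248, 2.194, 0.0]
wrist_force: [-0.2, 0.5, -0.1]
finger_gap: 0.0852
grasp_force: 0.0
```

```bash
python3 - <<'E'
from h import *
import pickle
im=vision.get_image("top");pickle.dump(im,open("t5.pkl","wb"))
m=cv2.inRange(cv2.cvtColor(im["color"],cv2.COLOR_RGB2HSV),(18,110,60),(34,255,255))
q=quad(im,m,(205,300,140,260));print([ray(im,*p,.052)[:2].round(4).tolist() for p in q],np.mean([ray(im,*p,.052)[:2] for p in q],0))
s=get_state();print(s["eef_pos"],s["tool_rot"],s["joints"])
E
```

```text
[[0.4427, 0.1407], [0.6051, 0.1391], [0.6031, 0.0442], [0.4407, 0.0484]] [0.52291605 0.09307951]
[0.52201786 0.25941234 0.16009061] [2.24824575e+00 2.19416830e+00 1.83873120e-04] [-0.78716161  0.54150399  0.3353734   1.80401872 -0.23094664  0.83430626
 -0.36463994]
```

Request:
{"method": "drive_tool", "body": {"moves": [[0,0,0,0,0.007,0.035,0.085],[0,0,0,0,0,0.035,0.085],[0,0,0,0,0,0.035,0.085],[0,0,0,0,0,0.034,0.085],[0,0,0,-0.03,0,0,0.085],[0,0,0,-0.03,0,0,0.085],[0,0,0,-0.02,0,0,0.085],[0,0,0,0,0,0,0.085]]}}

```text
t: 13.08
eef_pos: [0.5274, 0.173, 0.0206]
tool_rot: [2.252, 2.186, -0.006]
wrist_force: [0.4, -1.0, 0.6]
finger_gap: 0.0851
grasp_force: 0.0
```

Request:
{"method": "drive_tool", "body": {"moves": [[0,0,0,-0.008,0,0,0.085],[0,0,0,-0.008,0,0,0.085],[0,0,0,-0.008,0,0,0.085],[0,0,0,-0.008,0,0,0.085],[0,0,0,-0.008,0,0,0.085],[0,0,0,-0.008,0,0,0.085],[0,0,0,-0.008,0,0,0.085],[0,0,0,-0.008,0,0,0.085],[0,0,0,-0.008,0,0,0.085],[0,0,0,-0.008,0,0,0.085]]}}

```text
t: 13.92
eef_pos: [0.5258, 0.0991, 0.0211]
tool_rot: [2.244, 2.199, 0.001]
wrist_force: [0.8, 2.3, 0.2]
finger_gap: 0.0847
grasp_force: 0.9
```

Request:
{"method": "drive_tool", "body": {"moves": [[0,0,0,-0.008,0,0,0.085],[0,0,0,-0.008,0,0,0.085],[0,0,0,-0.008,0,0,0.085],[0,0,0,-0.008,0,0,0.085],[0,0,0,-0.008,0,0,0.085],[0,0,0,-0.008,0,0,0.085],[0,0,0,-0.008,0,0,0.085],[0,0,0,0,0,0,0.085]]}}

```text
t: 14.58
eef_pos: [0.5244, 0.041, 0.0209]
tool_rot: [2.246, 2.196, -0.002]
wrist_force: [-0.1, -0.1, 0.0]
finger_gap: 0.0853
grasp_force: 0.0
```

```bash
python3 - <<'E'
from h import *
import pickle
s=get_state();print(s["eef_pos"],s["tool_rot"],s["wrist_force"])
for c in("top","scene"):
    im=vision.get_image(c);pickle.dump(im,open(c+"6.pkl","wb"))
a=pickle.load(open("top6.pkl","rb"))["color"][150:250,240:370];b=pickle.load(open("scene6.pkl","rb"))["color"][150:250,170:300]
o=np.vstack([cv2.resize(x,None,fx=4,fy=3,interpolation=2) if 0 else cv2.resize(x,(390,300),interpolation=2) for x in(a,b)])
o=cv2.resize(np.hstack([a,b]),None,fx=3,fy=3,interpolation=2)
cv2.imwrite("pics/i.png",o[:,:,::-1])
E
```

```text
[0.52443196 0.04098477 0.02092487] [ 2.24567508e+00  2.19551510e+00 -1.88043399e-03] [-0.06585674 -0.06633893  0.00367185]
```

View pics/i.png

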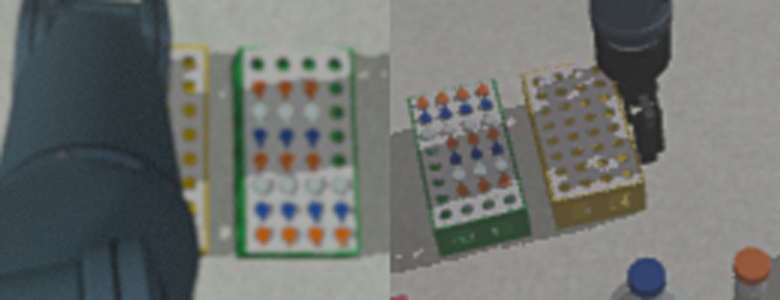

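The gap shows at x 208→241 in the left half, about 26 mm, and the ends line up (rows 45 and 47). I'll measure it more finely.

```bash
cat > gap.py <<'E'
from h import *
import pickle,sys
def gap(im,rows=range(175,226,5)):
    h=cv2.cvtColor(im["color"],cv2.COLOR_RGB2HSV).astype(int)
    for v in rows:
        r=h[v];sat=r[:,1];hu=r[:,0]
        ye=[u for u in range(285,335) if 15<=hu[u]<=36 and sat[u]>70]; ge=[u for u in range(285,330) if 45<hu[u]<90 and sat[u]>70]
        if ye and ge:
            y=ray(im,max(ye)+.5,v,.052);ga=ray(im,min(ge)-.5,v,0);gb=ray(im,max(ge)+.5,v,.052)
            print(v,max(ye),min(ge),max(ge),"y",y[1].round(4),"g(bottom,top)",ga[1].round(4),gb[1].round(4))
if __name__=="__main__":gap(pickle.load(open("top6.pkl","rb")))
E
python3 gap.py
```

```text
175 309 317 320 y -0.0686 g(bottom,top) -0.0934 -0.0961
180 309 318 320 y -0.0683 g(bottom,top) -0.0956 -0.0957
185 308 318 320 y -0.0655 g(bottom,top) -0.0952 -0.0953
190 309 318 320 y -0.0676 g(bottom,top) -0.0948 -0.0949
195 308 318 320 y -0.0648 g(bottom,top) -0.0944 -0.0945
200 309 319 320 y -0.0669 g(bottom,top) -0.0966 -0.0941
205 309 318 320 y -0.0666 g(bottom,top) -0.0936 -0.0937
210 309 318 321 y -0.0663 g(bottom,top) -0.0932 -0.0958
215 309 318 321 y -0.0659 g(bottom,top) -0.0928 -0.0954
220 309 319 321 y -0.0656 g(bottom,top) -0.095 -0.095
225 309 318 321 y -0.0653 g(bottom,top) -0.092 -0.0946
```

Request:
{"method": "drive_tool", "body": {"moves": [[0,0,0,-0.004,0,0,0.085],[0,0,0,-0.004,0,0,0.085],[0,0,0,-0.004,0,0,0.085],[0,0,0,-0.004,0,0,0.085],[0,0,0,-0.004,0,0,0.085],[0,0,0,-0.002,0,0,0.085],[0,0,0,-0.002,0,0,0.085],[0,0,0,0,0,0,0.085]]}}

```text
t: 15.35
eef_pos: [0.5241, 0.0191, 0.021]
tool_rot: [2.244, 2.198, -0.0]
wrist_force: [1.3, 0.4, 0.0]
finger_gap: 0.0848
grasp_force: 0.0
```

Request:
{"method": "drive_tool", "body": {"moves": [[0,0,0,-0.001,0,0,0.085],[0,0,0,-0.001,0,0,0.085],[0,0,0,0,0,0,0.085]]}}

```text
t: 15.6
eef_pos: [0.5241, 0.0177, 0.021]
tool_rot: [2.243, 2.199, 0.0]
wrist_force: [0.1, 0.5, 0.4]
finger_gap: 0.0851
grasp_force: 0.1
```

```bash
python3 - <<'E'
from gap import *
s=get_state();print(s["eef_pos"],s["wrist_force"])
im=vision.get_image("top");gap(im,range(180,226,10))
E
```

```text
[0.52410946 0.01774636 0.02097293] [0.08141244 0.49131606 0.37328501]
180 318 319 320 y -0.0907 g(bottom,top) -0.0982 -0.0957
190 318 319 320 y -0.0899 g(bottom,top) -0.0974 -0.0949
200 318 320 320 y -0.0891 g(bottom,top) -0.0991 -0.0941
210 318 320 321 y -0.0884 g(bottom,top) -0.0983 -0.0958
```

Request:
{"method": "drive_tool", "body": {"moves": [[0,0,0,-0.001,0,0,0.085],[0,0,0,-0.001,0,0,0.085],[0,0,0,-0.001,0,0,0.085]]}}

```text
t: 15.9
eef_pos: [0.524, 0.0149, 0.021]
tool_rot: [-2.243, -2.199, -0.0]
wrist_force: [-0.1, 1.3, -0.2]
finger_gap: 0.0845
grasp_force: 0.6
```

Request:
{"method": "drive_tool", "body": {"moves": [[0,0,0,-0.001,0,0,0.085]]}}

```text
t: 15.98
eef_pos: [0.524, 0.0139, 0.021]
tool_rot: [-2.243, -2.199, -0.0]
wrist_force: [-0.4, 1.9, -0.0]
finger_gap: 0.0851
grasp_force: 1.0
```

Request:
{"method": "drive_tool", "body": {"moves": [[0,0,0,-0.001,0,0,0.085]]}}

```text
t: 16.07
eef_pos: [0.524, 0.013, 0.021]
tool_rot: [-2.243, -2.2, -0.0]
wrist_force: [0.3, 2.9, -0.2]
finger_gap: 0.0848
grasp_force: 1.4
```

```bash
python3 - <<'E'
from gap import *
s=get_state();print(s["eef_pos"],s["wrist_force"])
im=vision.get_image("top");gap(im,range(180,226,5))
o=cv2.resize(im["color"][160:245,285:375],None,fx=6,fy=6,interpolation=2);cv2.imwrite("pics/j.png",o[:,:,::-1])
E
```

```text
[0.52400625 0.01298697 0.02097619] [ 0.32348744  2.91283106 -0.18044641]
200 320 321 321 y -0.0941 g(bottom,top) -0.1017 -0.0966
205 320 321 321 y -0.0937 g(bottom,top) -0.1013 -0.0962
210 320 321 321 y -0.0933 g(bottom,top) -0.1009 -0.0958
```

View pics/j.png

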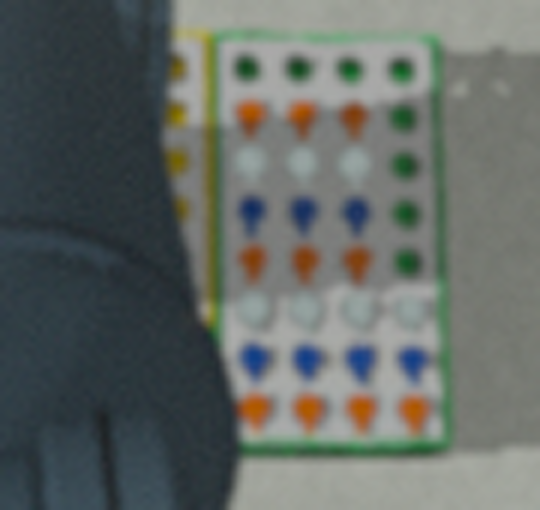

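The edges meet at crop x≈213 with the force rising, which suggests contact. I'll retreat and look without the arm in the way.

Request:
{"method": "drive_tool", "body": {"moves": [[0,0,0,0.01,0,0,0.085],[0,0,0,0.04,0,0,0.085],[0,0,0,0.04,0,0,0.085],[0,0,0,0.04,0,0,0.085],[0,0,0,0.04,0,0,0.085],[0,0,0,0.04,0,0,0.085],[0,0,0,0,0,0,0.085]]}}

```text
t: 16.7
eef_pos: [0.5266, 0.2352, 0.021]
tool_rot: [-2.227, -2.209, -0.009]
wrist_force: [0.3, 1.0, -0.4]
finger_gap: 0.0848
grasp_force: 0.0
```

```bash
python3 - <<'E'
from gap import *
im=vision.get_image("top");gap(im,range(170,236,5))
a=cv2.resize(im["color"][160:240,270:370],(400,320),interpolation=2)
b=cv2.resize(vision.get_image("scene")["color"][160:240,160:260],(400,320),interpolation=2)
cv2.imwrite("pics/k.png",np.hstack([a,b])[:,:,::-1])
h=cv2.cvtColor(im["color"],cv2.COLOR_RGB2HSV).astype(int)
for v in(185,205,225):print(v,[(u,h[v,u].tolist()) for u in range(315,326)])
print(get_state()["eef_pos"])
E
```

```text
170 320 325 327 y -0.0965 g(bottom,top) -0.1147 -0.114
190 320 321 321 y -0.0949 g(bottom,top) -0.1026 -0.0974
195 320 321 321 y -0.0945 g(bottom,top) -0.1021 -0.097
200 320 321 321 y -0.0941 g(bottom,top) -0.1017 -0.0966
205 320 321 321 y -0.0937 g(bottom,top) -0.1013 -0.0962
235 311 326 329 y -0.0695 g(bottom,top) -0.1116 -0.1133
185 [(315, [25, 120, 117]), (316, [27, 48, 117]), (317, [40, 6, 122]), (318, [26, 15, 122]), (319, [25, 72, 117]), (320, [34, 133, 98]), (321, [59, 56, 105]), (322, [70, 26, 116]), (323, [60, 6, 129]), (324, [81, 13, 142]), (325, [81, 17, 154])]
205 [(315, [23, 68, 131]), (316, [26, 40, 129]), (317, [40, 6, 127]), (318, [30, 4, 125]), (319, [27, 39, 119]), (320, [34, 116, 101]), (321, [52, 92, 100]), (322, [66, 31, 115]), (323, [83, 8, 128]), (324, [45, 4, 127]), (325, [13, 33, 122])]
225 [(315, [25, 72, 156]), (316, [25, 36, 165]), (317, [34, 10, 171]), (318, [45, 3, 171]), (319, [26, 36, 164]), (320, [32, 119, 142]), (321, [44, 117, 131]), (322, [67, 29, 149]), (323, [75, 3, 170]), (324, [75, 3, 169]), (325, [12, 16, 160])]
[0.52735745 0.22578518 0.02073695]
```

View pics/k.png

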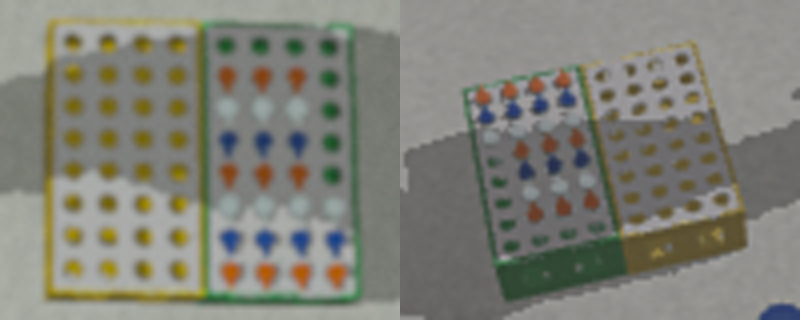

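The racks sit flush and in line, white panels up, with no gap at crop x≈205. The tool is clear, so I'm handing in.

```bash
python3 -c "
from cell import close_job
print(close_job())"
```

```text
the job is handed in; nothing more can be done
None
```

I tipped the yellow rack flat, white panel up, and pushed it flush and in line against the green rack's long side, with no gap visible in the last pictures; the job is handed in, no verdict was returned, and I took no separate close-up of the bystanders.

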